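# Tip a drained tube rack onto its base and push it home in its bay

## Robot

A 7-joint arm with a two-finger parallel gripper is mounted at the origin on a cart in front of the work surface, level with it; the furniture and walls round the work are solid. World frame = base frame: x ahead of the robot, y to its left, z up, the work surface at z = 0. Lengths are in m, angles in rad, forces in N, time in s.
With the tool pointing down it reaches from about 0.425 to 0.95 m from the base axis. Payload 16.7 kg.
Tool frame: the origin (TCP) lies midway between the tips of the shut fingers; the grasp point (between the pads) lies 19 mm behind it; z points along the fingers, y is the line along which they close (so a half turn about z gives the same grasp; the last joint's range is limited). The gripper opens to 94 mm and grips with 3 to 60 N. Pads are 16 mm wide; open, the fingers measure 119 mm over their backs; the gripper's body (75 mm by 177 mm) begins 78 mm behind the grasp point.
Start: joints at [-1.427, 0.426, 0.074, 1.606, -0.034, 1.111, -0.067], TCP at [0.195, 0.646, 0.183] pointing down, gripper open.
Joint ranges: [-2.85, 2.85], [-0.5, 2.14], [-1.23, 1.37], [0.21, 2.46], [-1.02, 4.16], [0.16, 2.05], [-2.73, 2.73]. Speed limits (rad/s): [1.89, 1.89, 2.39, 2.39, 3.01, 3.01, 3.01].

## Interface

Orientations are given as [roll, pitch, yaw] about the fixed x, y, z axes, in that order (R = Rz(yaw) Ry(pitch) Rx(roll)).
In Python, from cell import ctrl gives the robot as it stands.
- The arm moves only by the shell command python3 -m crank 'ROWS' [FORCE]. ROWS is JSON, a list of rows, each a list of 7 numbers: the closure, from -1 (fully open) to 1 (shut), then the shift along the world's x, y, z scaled (see below), then the turn, a rotation vector about the world's x, y, z scaled (see below). In form: [[gripper, dx, dy, dz, ax, ay, az], ...]. A call has 1 to 5 rows; each row is the pose to reach, as a shift and turn from the pose commanded when the call began, turning the shorter way round; what a row does not reach only later rows make up. The controller multiplies each number of a shift by 120 mm and each number of a turn by 180 degrees. A row lasts 1/12 s, in which the tool goes at most 41.7 mm and 7.16 degrees, less where a joint would pass 70% of its speed; a pose out of reach is approached as far as the arm can. A call with a number of a shift or a turn outside -1 to 1 is refused whole. A call with a gripper value outside its range is refused whole. The fingers move at their own pace and stop on an object; FORCE is the grip in N (left out, the last holds). Time passes only in rows, so rows that repeat a pose let the fingers close. It gives the time, the measured TCP pose, the force, the opening and the grip force at its end, in the units of the state.
- ctrl.read_state(): the state, without advancing time (a new reading comes with each control period).
- ctrl.grab_frame(name): name is "scene" or "side" or "wrist"; returns a dict with "frame" (480x640x3 uint8, blue, green, red), "intrinsics" (3x3 intrinsics, pixels), "R" (3x3) and "t" (3): a world point X has camera coordinates R X + t. Camera axes: x right, y down, z forward; pixel columns grow to the right and rows downward; lengths in m; the calibration is good to about 2 mm. A picture is of the moment at which its call begins. There is no depth.
- ctrl.sign_off(): hands the job in; it is judged then, once.
The state is a dict: "t": time; "qpos": joint angles; "dq": joint speeds; "joint_torque": joint torques, N m; "tool_pos": TCP position; "ee_rot": TCP orientation; "wrist_force": force on the tool from outside, world axes, zero at the start; "torque": the same for the moment, N m; "finger_gap": opening from 0.0 (shut) to 1.0 (fully open); "grip_force": force on a finger pad.
Only numpy, scipy, OpenCV 4.12 (cv2) and the standard library are available. Lean on these libraries where they do the work, as an engineer would, in place of code of your own. Each camera call takes 0.05 s, during which the arm holds its last target. There are 200 camera calls.

## Task

The white foam tube rack in front of the blue bay has been left standing on its long side to drain, with its holes facing the robot. Only push it with the fingers, never lift or carry it: tip it over so that it lies on its base with the holes up, then push it along the worktop into the bay until its long side lies flush against the back stop. Leave the other things standing where they are, and finish clear of everything.

Things in the scene. Friction and masses are not known exactly. Their poses are not given: they have to be found in the camera images.
- rack: white foam tube rack, a solid block 150 (own x) x 100 (own y) x 50 mm (own z; holes in the +z face), 0.11 to 0.23 kg. Origin at the centre of its base face, opposite the holes. At the start own y points up (100 mm tall, 50 mm deep) and the holed face looks roughly to the robot. Lying right, own z points up. Pushed near its top edge it tips over away from the push rather than slides
- rack_center (a point): the centre of the foam rack's block, 25 mm from its base face along own z; same axes as rack. 50 mm above the worktop while the rack stands on its side, 25 mm when it lies on its base
- bay: fixed blue U-shaped bay, 25 mm high, no floor, open towards the robot. Origin on the worktop, mid-way along the back stop's bumper faces; own x points from the opening into the stop, own y along it. Side cheeks 186 mm apart, 60 mm long, then flared for 24 mm. Rack home: its centre near own x = -50 mm, 150 mm side along own y. At the start its base face is 170 to 205 mm from the stop
- white_bottle: white reagent bottle with green cap, upright, 48 mm across, 98 mm tall; origin at the centre of its underside (a bystander)
- red_cap_bottle: white reagent bottle with red cap, upright, 38 mm across, 70 mm tall; origin at the centre of its underside (a bystander)
- vial: small amber vial with orange cap, upright, 15 mm across, 44 mm tall; origin at the centre of its underside (a bystander)
- tape: yellow roll of tape lying flat, 60 mm across, 19 mm high; origin at the centre of its underside (a bystander)
- bench_timer: white bench timer lying flat, 52 x 66 x 20 mm; origin at the centre of its underside (a bystander)
- marker: red and white marker pen lying flat, 121 mm long, 13 mm high; origin at the centre of its underside (a bystander)

How it is judged:
On the way, in this order (a step that is already met when the one before it is completed fails the run):
1. the rack lies on its base, holes up, not yet home (angle between rack_center's own z axis and vertical below 0.1 rad and height (world z) of rack_center below 0.032 m), for 0.2 s.
2. the rack is home in the bay, flush against the back stop (angle between rack_center's own z axis and vertical below 0.07 rad and x of rack_center in the frame of bay above -0.057 m and y of rack_center in the frame of bay between -0.024 and 0.024 m and angle between the y axis of rack and the x axis of bay, either way round below 0.06 rad), for 0.2 s.
At the end, for the whole second after the job is handed in: the rack rests on its base with the holes up (within 0.07 rad), between the cheeks of the bay, its long side within 7 mm of the back stop and parallel to it within 0.06 rad, at rest (all of step 2 and height (world z) of rack_center below 0.03 m and linear speed of rack below 0.01 m/s and angular speed of rack below 0.1 rad/s); the robot touches nothing.
It fails at once if the rack is lifted off the worktop (height (world z) of rack_center above 0.066 m or (angle between rack_center's own z axis and vertical below 0.15 rad and height (world z) of rack_center above 0.045 m)).
It fails at once if a bystander is moved more than 20 mm or knocked over (distance of any of white_bottle, red_cap_bottle, vial, tape, bench_timer, marker from where it was at the start of the episode above 0.02 m or angle between any of white_bottle, red_cap_bottle, vial, tape, bench_timer's own z axis and vertical above 0.4 rad).
It also fails if it takes over 45 s, if anything falls off the work surface, if the arm or the gripper's body presses on something with over 40 N, if the wrist force passes 120 N, or if a joint passes its speed limit or range.

## Working session

There is one attempt and no reset: what is moved stays moved. The work goes in short steps, Python scripts to look and compute and a shell command to move; the robot and the scene stay as the last step left them, time stands still between calls to the robot, and variables do not carry over. Pictures are saved under pics/ and viewed, at most 10 in all, crops included, and the job is handed in when it is done.

```bash
mkdir -p pics; ls
python3 - <<'E'
from cell import ctrl
import cv2,json
s=ctrl.read_state();print(s)
for n in("scene","side"):
    f=ctrl.grab_frame(n);cv2.imwrite(f"pics/{n}0.png",f["frame"]);print(n,f["intrinsics"],f["R"],f["t"])
E
```

```text
pics
{'t': 0.0, 'qpos': array([-1.42749134,  0.42672827,  0.07385363,  1.60660076, -0.03412649,
        1.11079094, -0.06708991]), 'dq': array([ 0.00061269, -0.00118425,  0.00034016, -0.00115447, -0.00109322,
       -0.00015733,  0.00135029]), 'joint_torque': array([-1.30787244e-03, -9.35837173e+01,  3.66573527e+00, -4.54178059e+01,
       -4.89672844e-02,  2.03266565e-02,  1.27955577e-04]), 'tool_pos': array([0.1947221 , 0.64581967, 0.18188096]), 'ee_rot': array([-3.14032677e+00,  7.09768882e-05,  2.84875206e+00]), 'wrist_force': array([ 0.40841953,  0.09923926, -0.89778332]), 'torque': array([ 0.01534846, -0.02210547, -0.03032596]), 'grip_force': 0.0, 'finger_gap': 1.0003148843248015}
scene [[509.96566153   0.         311.59943779]
 [  0.         509.96566153 249.95190829]
 [  0.           0.           1.        ]] [[ 0.88183057 -0.47099351  0.02323692]
 [-0.17957258 -0.38095678 -0.90698711]
 [ 0.4360373   0.79563625 -0.42051686]] [-0.46619278  0.18327647  0.83310718]
side [[534.88406761   0.         321.40799782]
 [  0.         534.88406761 244.75456821]
 [  0.           0.           1.        ]] [[-0.99483964 -0.10126183  0.00633468]
 [-0.07271941  0.66810247 -0.74050724]
 [ 0.07075291 -0.73714661 -0.67201853]] [0.59377053 0.03732065 1.27052258]
```

View pics/scene0.png

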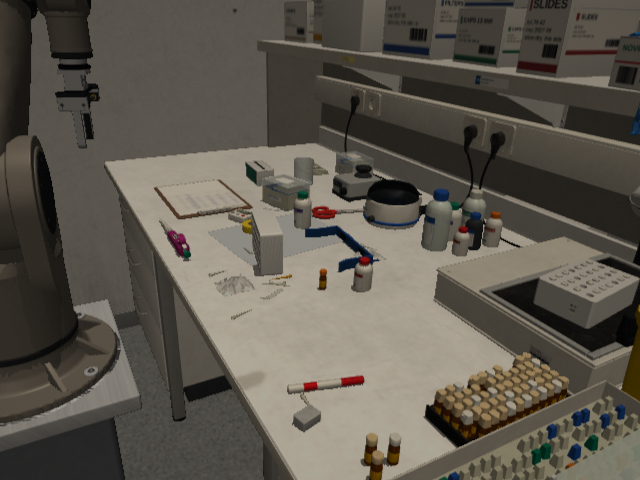

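View pics/side0.png

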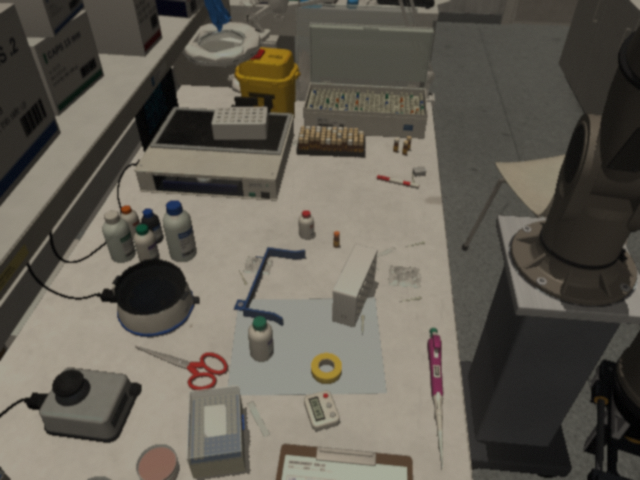

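The side view shows the rack at about (355,285), the bay around (265,285) and opening right towards the robot. The green-cap bottle is at (260,340), the tape at (326,368), the timer at (322,410), the red-cap bottle at (306,225) and the vial at (337,240). I'll enlarge both views to pick corners.

Run:
```python
import cv2
a=cv2.imread("pics/side0.png")[210:360,220:400];cv2.imwrite("pics/c1.png",cv2.resize(a,None,fx=4,fy=4,interpolation=cv2.INTER_CUBIC))
a=cv2.imread("pics/scene0.png")[190:310,205:395];cv2.imwrite("pics/c2.png",cv2.resize(a,None,fx=4,fy=4,interpolation=cv2.INTER_CUBIC))
```

```text
(no output)
```

View pics/c1.png

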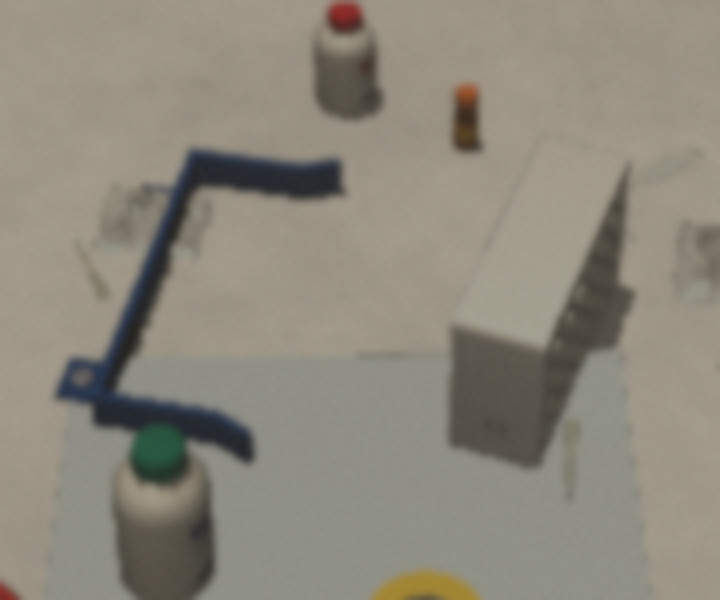

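View pics/c2.png

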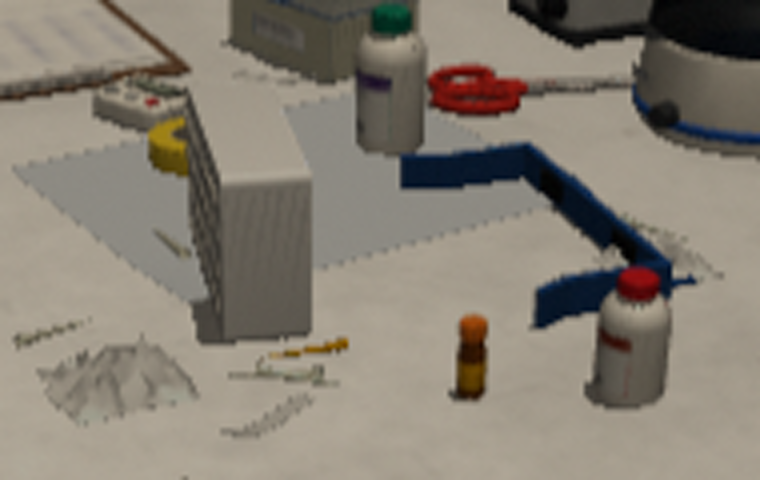

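```bash
cat > h.py <<'E'
import numpy as np,cv2
from cell import ctrl
K={}
R={}
K["scene"]=np.array([[509.966,0,311.599],[0,509.966,249.952],[0,0,1]]);K["side"]=np.array([[534.884,0,321.408],[0,534.884,244.7546],[0,0,1]])
R["scene"]=(np.array([[0.88183057,-0.47099351,0.02323692],[-0.17957258,-0.38095678,-0.90698711],[0.4360373,0.79563625,-0.42051686]]),np.array([-0.46619278,0.18327647,0.83310718]))
R["side"]=(np.array([[-0.99483964,-0.10126183,0.00633468],[-0.07271941,0.66810247,-0.74050724],[0.07075291,-0.73714661,-0.67201853]]),np.array([0.59377053,0.03732065,1.27052258]))
def ray(n,u,v,z):
    r,t=R[n];c=-r.T@t;d=r.T@np.linalg.inv(K[n])@[u,v,1];return c+d*(z-c[2])/d[2]
def proj(n,X):
    r,t=R[n];p=(np.atleast_2d(X)@r.T+t)@K[n].T;return p[:,:2]/p[:,2:]
E
python3 - <<'E'
from h import *
def a(x,y,z,l): print(l,"side",ray("side",220+x/4,210+y/4,z).round(4)[:2])
def b(x,y,z,l): print(l,"scene",ray("scene",205+x/4,190+y/4,z).round(4)[:2])
print("rack")
for p in[(545,135,.1,"base far"),(630,160,.1,"hole far"),(455,322,.1,"base near"),(547,348,.1,"hole near"),(450,445,0,"bot base near"),(540,467,0,"bot hole near")]:a(*p)
for p in[(285,95,.1,"base near?"),(310,180,.1,"base far"),(220,184,.1,"hole far"),(190,95,.1,"hole near"),(310,333,0,"bot base far"),(224,338,0,"bot hole far")]:b(*p)
print("bay")
for p in[(192,152,.025,"cornerR outer"),(290,165,.025,"cheekR flare"),(340,160,.025,"cheekR end"),(97,395,.025,"cornerL"),(195,416,.025,"cheekL flare"),(252,437,.025,"cheekL end"),(106,384,0.025,"stop face L"),(185,190,0.025,"stop face R?")]:a(*p)
for p in[(530,145,.025,"cornerL"),(400,158,.025,"cheekL end"),(668,262,.025,"cornerR"),(537,290,.025,"cheekR end"),(404,186,0,"cheekL bot"),(540,325,0,"cheekR bot")]:b(*p)
print("others")
a(345,12,.07,"redcap");a(467,92,.044,"vial");a(158,445,.098,"green")
b(638,280,.07,"redcap");b(472,322,.044,"vial");b(391,15,.098,"green")
print("tape",ray("side",326,368,.01),"timer",ray("side",322,411,.01))
E
```

```text
rack
base far side [0.5106 0.1073]
hole far side [0.4642 0.1223]
base near side [0.5475 0.25  ]
hole near side [0.5013 0.2624]
bot base near side [0.5484 0.2454]
bot hole near side [0.5003 0.2551]
base near? scene [0.5439 0.2093]
base far scene [0.5035 0.0889]
hole far scene [0.4584 0.104 ]
hole near scene [0.4936 0.2323]
bot base far scene [0.5105 0.1039]
bot hole far scene [0.465 0.119]
bay
cornerR outer side [0.7172 0.0613]
cheekR flare side [0.6583 0.0662]
cheekR end side [0.6297 0.0588]
cornerL side [0.7337 0.2522]
cheekL flare side [0.6803 0.2609]
cheekL end side [0.6487 0.2716]
stop face L side [0.7306 0.2442]
stop face R? side [0.7155 0.0938]
cornerL scene [0.7323 0.2389]
cheekL end scene [0.6451 0.2551]
cornerR scene [0.7134 0.0517]
cheekR end scene [0.6262 0.0529]
cheekL bot scene [0.6537 0.265 ]
cheekR bot scene [0.6319 0.0568]
others
redcap side [ 0.6363 -0.0233]
vial side [0.5592 0.0119]
green side [0.6793 0.341 ]
redcap scene [ 0.6305 -0.037 ]
vial scene [0.5556 0.0024]
green scene [0.6701 0.3189]
tape [0.55033792 0.37027868 0.01      ] timer [0.54877938 0.46238459 0.01      ]
```

```bash
cat > fit.py <<'E'
from h import *
from scipy.optimize import least_squares
f=lambda n,x,y:(np.array([220,210]) if n=="side" else np.array([205,190]))+(np.array([x,y])+.5)/4-.5
# rack: e=+1 far(-y) / base side b=1 hole b=-1
obs=[("side",545,135,0,1,.1),("side",630,160,0,0,.1),("side",455,322,1,1,.1),("side",547,348,1,0,.1),("side",450,445,1,1,0),("side",540,467,1,0,0),
("scene",285,95,1,1,.1),("scene",310,180,0,1,.1),("scene",220,184,0,0,.1),("scene",190,95,1,0,.1),("scene",310,333,0,1,0),("scene",224,338,0,0,0)]
def P(p,l,d,z):
    c,s=np.cos(p[2]),np.sin(p[2]);x,y=(d-.5)*.05,(l-.5)*.15
    return [p[0]+c*x-s*y,p[1]+s*x+c*y,z]
g=lambda p:np.concatenate([proj(n,P(p,l,d,z))[0]-f(n,u,v) for n,u,v,l,d,z in obs])
r=least_squares(g,[.5,.18,-.25],loss="soft_l1").x;print("rack",r,"yaw deg",np.degrees(r[2]));print(g(r).reshape(-1,2).round(1).tolist())
bo=[("side",192,152,0,-.186,.025,0),("side",290,165,0,0,0,0)]
# bay outer outline: corners at (T,±(93+w)), tips by ends; use line fits
def B(p,x,y,z):
    c,s=np.cos(p[2]),np.sin(p[2]);return [p[0]+c*x-s*y,p[1]+s*x+c*y,z]
bo=[("side",192,152,.008,-.097,.025),("side",95,398,.008,.097,.025),("side",290,163,-.06,-.095,.025),("side",195,416,-.06,.095,.025),
("scene",530,145,.004,.095,.025),("scene",668,262,.004,-.095,.025)]
g=lambda p:np.concatenate([proj(n,B(p,x,y,z))[0]-f(n,u,v) for n,u,v,x,y,z in bo])
b=least_squares(g,[.72,.16,-.09],loss="soft_l1").x;print("bay",b,np.degrees(b[2]));print(g(b).reshape(-1,2).round(1).tolist())
c,s=np.cos(b[2]),np.sin(b[2]);M=np.array([[c,s],[-s,c]])
print("base face centre in bay",M@(np.array(P(r,.5,1,0))[:2]-b[:2]))
n=np.array([np.cos(r[2]),np.sin(r[2])]);q=np.array([-n[1],n[0]])
for e in(-1,1):
  for k in(.025,.125): print("landed corner in bay",M@(r[:2]+n*k+q*e*.075-b[:2]))
print("touch TCP",r[:2]-n*.033,"normal",n)
np.save("bay.npy",b)
E
python3 fit.py
```

```text
rack [ 0.50613575  0.18091234 -0.26853701] yaw deg -15.38603734345744
[[0.6, -1.2], [1.4, -1.8], [-0.8, -1.0], [0.1, -0.6], [-0.5, 0.8], [-0.5, 2.1], [-3.7, -5.0], [0.7, -2.3], [-0.1, -1.8], [-0.7, -3.9], [0.7, 0.8], [-0.2, 1.4]]
bay [ 0.72395455  0.15621581 -0.10128427] -5.803160993605992
[[-1.5, -0.5], [-2.9, -0.8], [1.8, 1.4], [3.8, -0.9], [-0.1, -1.4], [-0.2, -1.6]]
base face centre in bay [-0.19454846 -0.0016158 ]
landed corner in bay [-0.20703401 -0.07556924]
landed corner in bay [-0.10842943 -0.09221665]
landed corner in bay [-0.1820629   0.07233763]
landed corner in bay [-0.08345832  0.05569023]
touch TCP [0.47431846 0.18966794] normal [ 0.96416009 -0.26532117]
```

```bash
python3 -m crank '[[-1,0.55,-1,0,0,0,0.011],[-1,0.55,-1,0,0,0,0.011],[-1,0.55,-1,0,0,0,0.011],[-1,0.55,-1,0,0,0,0.011]]'
python3 -m crank '[[-1,0.55,-1,0,0,0,0],[-1,0.55,-1,0,0,0,0],[-1,0.55,-1,0,0,0,0],[-1,0.55,-1,0,0,0,0]]'
python3 -m crank '[[-1,0.55,-1,0,0,0,0],[-1,0.55,-1,0,0,0,0],[-1,0.55,-1,0,0,0,0],[-1,0.55,-1,0,0,0,0]]'
```

```text
t: 0.43
tool_pos: [0.2645, 0.5208, 0.1824]
ee_rot: [-3.14, 0.001, 2.878]
wrist_force: [1.0, 0.4, 0.2]
finger_gap: 1.0
grip_force: 0.0
t: 0.77
tool_pos: [0.3298, 0.4007, 0.1825]
ee_rot: [-3.14, 0.001, 2.878]
wrist_force: [0.9, -0.8, 0.1]
finger_gap: 0.998
grip_force: 0.0
t: 1.1
tool_pos: [0.3952, 0.2808, 0.1826]
ee_rot: [-3.141, 0.001, 2.878]
wrist_force: [1.1, -1.0, -0.1]
finger_gap: 1.001
grip_force: 0.0
```

```bash
python3 -m crank '[[-1,0.37,-0.68,0,0,0,0],[-1,0.37,-0.68,0,0,0,0],[-1,0.37,-0.68,0,0,0,0],[-1,0.37,-0.68,-0.4,0,0,0],[-1,0.37,-0.68,-0.8,0,0,0]]'
python3 -m crank '[[-1,0,0,0,0,0,0],[-1,0.05,-0.015,0,0,0,0],[-1,0.1,-0.03,0,0,0,0],[-1,0.15,-0.04,0,0,0,0],[-1,0.2,-0.055,0,0,0,0]]'
python3 - <<'E'
from h import *
for n in("side","scene"): cv2.imwrite(f"pics/{n}1.png",ctrl.grab_frame(n)["frame"])
a=cv2.imread("pics/side1.png")[190:390,240:440];b=cv2.imread("pics/scene1.png")[150:350,150:350]
cv2.imwrite("pics/c3.png",cv2.resize(np.hstack([a,b]),None,fx=2,fy=2,interpolation=cv2.INTER_CUBIC))
E
```

```text
t: 1.52
tool_pos: [0.4393, 0.2048, 0.0999]
ee_rot: [3.137, 0.003, 2.881]
wrist_force: [0.8, 1.4, -1.1]
finger_gap: 1.003
grip_force: 0.0
t: 1.93
tool_pos: [0.4631, 0.1987, 0.1012]
ee_rot: [3.139, 0.002, 2.883]
wrist_force: [0.4, -0.6, -0.5]
finger_gap: 1.001
grip_force: 0.0
```

View pics/c3.png

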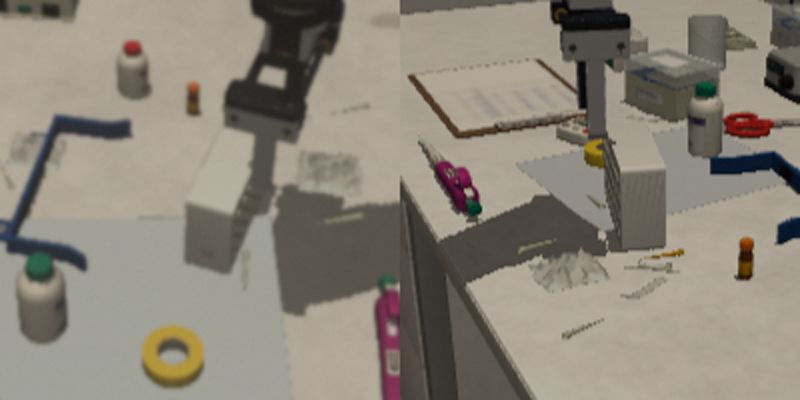

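Both views show the open fingers in front of the holed face, about 10 mm short of it and near the top edge, with nothing touched (bottles and tape unchanged). I'll lower the fingers 17 mm and push.

```bash
python3 -m crank '[[-1,0,-0.05,-0.07,0,0,0],[-1,0,-0.05,-0.14,0,0,0],[-1,0,-0.05,-0.14,0,0,0]]'
python3 -m crank '[[-1,0.05,-0.014,0,0,0,0],[-1,0.1,-0.027,0,0,0,0],[-1,0.15,-0.04,0,0,0,0],[-1,0.2,-0.055,0,0,0,0],[-1,0.25,-0.07,0,0,0,0]]'
python3 -m crank '[[-1,0.05,-0.014,0,0,0,0],[-1,0.1,-0.027,0,0,0,0],[-1,0.15,-0.04,0,0,0,0],[-1,0.15,-0.04,0,0,0,0]]'
python3 - <<'E'
from h import *
for n in("side","scene"): cv2.imwrite(f"pics/{n}2.png",ctrl.grab_frame(n)["frame"])
a=cv2.imread("pics/side2.png")[190:390,240:440];b=cv2.imread("pics/scene2.png")[150:350,150:350]
cv2.imwrite("pics/c4.png",cv2.resize(np.hstack([a,b]),None,fx=2,fy=2,interpolation=cv2.INTER_CUBIC))
E
```

```text
t: 2.28
tool_pos: [0.4601, 0.1912, 0.0808]
ee_rot: [-3.14, -0.002, 2.883]
wrist_force: [-1.1, -0.3, -0.3]
finger_gap: 0.998
grip_force: 0.0
t: 2.7
tool_pos: [0.4922, 0.1834, 0.0826]
ee_rot: [3.141, 0.0, 2.883]
wrist_force: [0.2, 0.9, -1.0]
finger_gap: 0.999
grip_force: 0.0
t: 3.03
tool_pos: [0.5105, 0.1784, 0.0825]
ee_rot: [-3.142, 0.001, 2.882]
wrist_force: [0.1, 0.7, 1.6]
finger_gap: 1.001
grip_force: 0.0
```

View pics/c4.png

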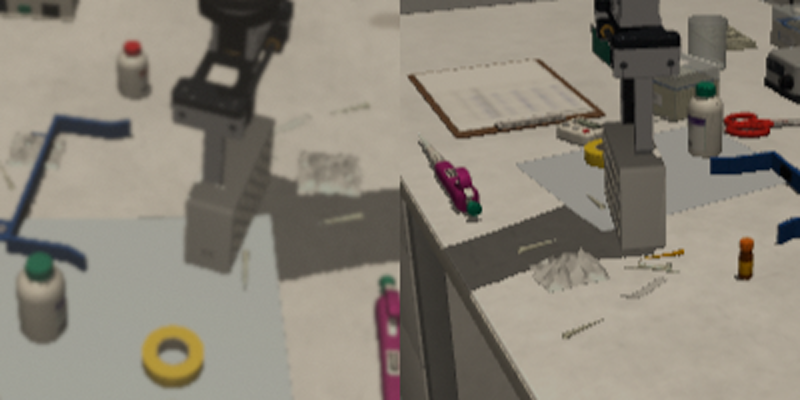

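The side and scene views show the rack at its old spot, still upright. The fingers appear above or over its top face (side crop about (215,155)) with no force, so the actual tip height doesn't match what I assumed. I'll check the projected fingertips.

Run:
```python
from h import *
for k,(p,nm) in {3:([.4631,.1987,.1012],"c3"),4:([.5105,.1784,.0825],"c4")}.items():
    for e in(-1,1):
        X=np.array(p)+e*.053*np.array([.25,.968,0])
        for dz in(0,.02):
            s=proj("side",X+[0,0,dz])[0];c=proj("scene",X+[0,0,dz])[0]
            print(nm,e,dz,"side",((s-[240,190])*2).round(),"scene",((c-[150,150])*2+[400,0]).round())
a=cv2.imread("pics/side2.png")[215:335,320:400];b=cv2.imread("pics/scene2.png")[160:280,220:300]
cv2.imwrite("pics/c5.png",cv2.resize(np.hstack([a,b]),None,fx=5,fy=5,interpolation=cv2.INTER_CUBIC))
```

```text
c3 -1 0 side [288. 136.] scene [597. 158.]
c3 -1 0.02 side [290. 122.] scene [596. 141.]
c3 1 0 side [260. 206.] scene [586. 124.]
c3 1 0.02 side [261. 192.] scene [585. 108.]
c4 -1 0 side [243. 133.] scene [645. 173.]
c4 -1 0.02 side [244. 119.] scene [645. 156.]
c4 1 0 side [212. 200.] scene [630. 138.]
c4 1 0.02 side [213. 186.] scene [630. 122.]
```

View pics/c5.png

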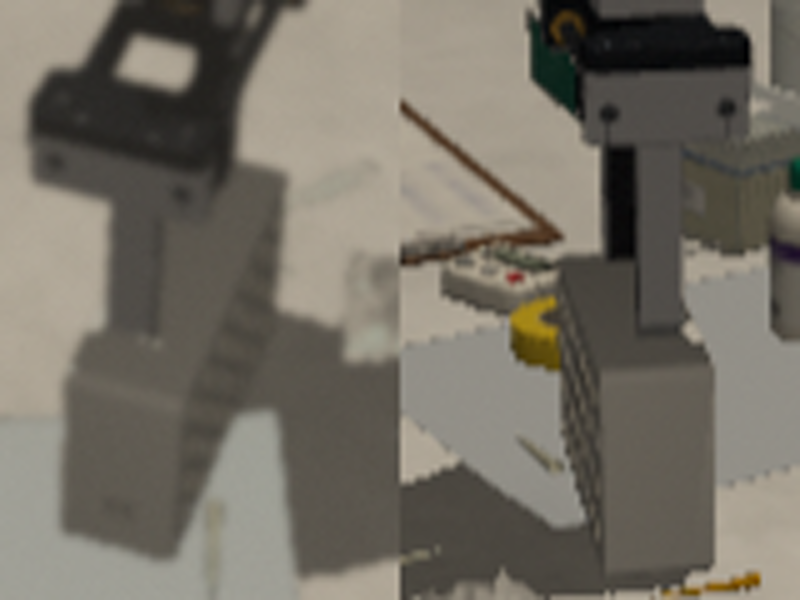

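The enlarged view shows the fingertips just above the rack top (scene crop about (660,330)), which puts them at about z = 0.107 m. So open tips sit about 23 mm behind the TCP, and the rack is untouched. I'll back off, lower further and push.

```bash
python3 -m crank '[[-1,0,0,0.05,0,0,0],[-1,-0.25,0.07,0.05,0,0,0],[-1,-0.5,0.13,0.05,0,0,0],[-1,-0.5,0.13,0,0,0,0],[-1,-0.5,0.13,0,0,0,0]]'
python3 -m crank '[[-1,0,0,-0.1,0,0,0],[-1,0,0,-0.18,0,0,0],[-1,0,0,-0.18,0,0,0],[-1,0.07,-0.02,-0.18,0,0,0],[-1,0.14,-0.04,-0.18,0,0,0]]'
python3 -m crank '[[-1,0.04,-0.011,0,0,0,0],[-1,0.08,-0.022,0,0,0,0],[-1,0.12,-0.033,0,0,0,0],[-1,0.16,-0.044,0,0,0,0],[-1,0.2,-0.055,0,0,0,0]]'
python3 -m crank '[[-1,0.04,-0.011,0,0,0,0],[-1,0.08,-0.022,0,0,0,0],[-1,0.12,-0.033,0,0,0,0],[-1,0.16,-0.044,0,0,0,0],[-1,0.16,-0.044,0,0,0,0]]'
python3 - <<'E'
from h import *
for n in("side","scene"): cv2.imwrite(f"pics/{n}3.png",ctrl.grab_frame(n)["frame"])
a=cv2.imread("pics/side3.png")[200:350,230:430];b=cv2.imread("pics/scene3.png")[180:330,190:390]
cv2.imwrite("pics/c6.png",cv2.resize(np.hstack([a,b]),None,fx=2,fy=2,interpolation=cv2.INTER_CUBIC))
E
```

```text
t: 3.55
tool_pos: [0.4476, 0.1951, 0.0825]
ee_rot: [3.141, -0.001, 2.886]
wrist_force: [0.5, -0.5, 0.2]
finger_gap: 1.001
grip_force: 0.0
t: 3.97
tool_pos: [0.4669, 0.1894, 0.0612]
ee_rot: [-3.142, 0.0, 2.884]
wrist_force: [0.1, 0.1, 0.3]
finger_gap: 1.0
grip_force: 0.0
t: 4.38
tool_pos: [0.4906, 0.1829, 0.0609]
ee_rot: [3.142, 0.0, 2.883]
wrist_force: [-0.5, 0.5, 0.6]
finger_gap: 1.001
grip_force: 0.2
t: 4.8
tool_pos: [0.5102, 0.1774, 0.0609]
ee_rot: [-3.142, 0.0, 2.883]
wrist_force: [-0.5, -0.2, -0.4]
finger_gap: 1.0
grip_force: 0.0
```

View pics/c6.png

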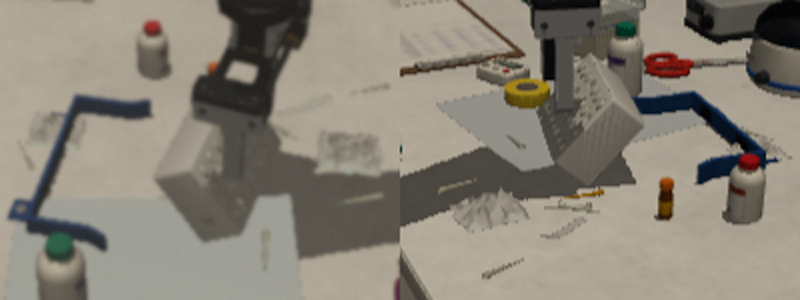

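The rack is tilting away from the fingers (about 40°, holed face up-left at (590,95) in the scene half), past its balance point. I'll nudge it a little more and let it fall, then back away and look.

```bash
python3 -m crank '[[-1,0.05,-0.014,0,0,0,0],[-1,0.1,-0.028,0,0,0,0],[-1,0.1,-0.028,0,0,0,0],[-1,0.1,-0.028,0,0,0,0],[-1,0.1,-0.028,0,0,0,0]]'
python3 -m crank '[[-1,-0.2,0.05,0.05,0,0,0],[-1,-0.4,0.1,0.05,0,0,0],[-1,-0.6,0.15,0.05,0,0,0],[-1,-0.7,0.17,0.05,0,0,0],[-1,-0.7,0.17,0.05,0,0,0]]'
python3 - <<'E'
from h import *
for n in("side","scene"): cv2.imwrite(f"pics/{n}4.png",ctrl.grab_frame(n)["frame"])
a=cv2.imread("pics/side4.png")[215:340,250:375];b=cv2.imread("pics/scene4.png")[190:315,225:350]
cv2.imwrite("pics/c7.png",cv2.resize(np.hstack([a,b]),None,fx=3.2,fy=3.2,interpolation=cv2.INTER_CUBIC))
E
```

```text
t: 5.32
tool_pos: [0.5212, 0.1743, 0.0608]
ee_rot: [-3.141, -0.0, 2.883]
wrist_force: [-0.5, -0.4, 0.3]
finger_gap: 1.001
grip_force: 0.0
t: 5.73
tool_pos: [0.4349, 0.1954, 0.0669]
ee_rot: [3.142, -0.001, 2.885]
wrist_force: [0.6, 1.0, -0.5]
finger_gap: 1.003
grip_force: 0.0
```

View pics/c7.png

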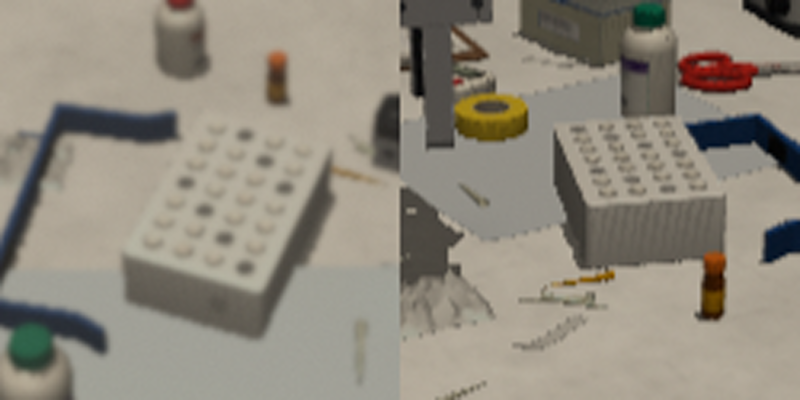

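The rack now lies holes up, clear of the bay. Side top corners are at about (208,112), (332,150), (262,298) and (125,255) in the crop; scene top corners are at (555,122), (690,118), (725,197) and (583,207). I'll fit its pose.

```bash
cat > fit2.py <<'E'
from h import *
from scipy.optimize import least_squares
f=lambda n,x,y:(np.array([250,215]) if n=="side" else np.array([225-125,190]))+(np.array([x,y])+.5)/3.2-.5
obs=[("side",208,112,0,1,.05),("side",332,150,0,0,.05),("side",262,298,1,0,.05),("side",125,255,1,1,.05),("side",125,300,1,1,0),("side",265,338,1,0,0),
("scene",555,122,1,0,.05),("scene",690,118,1,1,.05),("scene",725,197,0,1,.05),("scene",583,207,0,0,.05),("scene",585,268,0,0,0),("scene",722,258,0,1,0)]
def P(p,l,d,z):
    c,s=np.cos(p[2]),np.sin(p[2]);x,y=(d-.5)*.1,(l-.5)*.15
    return [p[0]+c*x-s*y,p[1]+s*x+c*y,z]
g=lambda p:np.concatenate([proj(n,P(p,l,d,z))[0]-f(n,u,v) for n,u,v,l,d,z in obs])
r=least_squares(g,[.58,.16,-.25],loss="soft_l1").x;print("rack",r,np.degrees(r[2]));print(g(r).reshape(-1,2).round(1).tolist())
b=np.load("bay.npy");c,s=np.cos(b[2]),np.sin(b[2]);M=np.array([[c,s],[-s,c]])
print("centre in bay",M@(r[:2]-b[:2]))
for l in(0,1):
  for d in(0,1):print("corner",l,d,M@(np.array(P(r,l,d,0))[:2]-b[:2]),P(r,l,d,0))
print("bay dir",c,s)
for x in(-.21,-.15,-.10):print(x,b[:2]+M.T@[x-.008,-.006])
E
python3 fit2.py
```

```text
rack [ 0.57764292  0.16184656 -0.27745342] -15.896910045435476
[[-0.1, -1.8], [2.5, -2.3], [0.5, -1.5], [-1.3, -1.6], [-0.4, 0.1], [-0.9, 1.7], [-0.9, -0.4], [-3.2, -1.5], [0.1, -1.1], [0.1, -1.1], [-0.5, 0.1], [0.3, -0.2]]
centre in bay [-0.14613114 -0.00919185]
corner 0 0 [-0.2085017  -0.07426806] [np.float64(0.5090120604327111), np.float64(0.10341021864748605), 0]
corner 0 1 [-0.11004947 -0.09179399] [np.float64(0.6051876687065767), np.float64(0.0760194834775068), 0]
corner 1 0 [-0.1822128   0.07341029] [np.float64(0.55009816318768), np.float64(0.24767363105828455), 0]
corner 1 1 [-0.08376057  0.05588436] [np.float64(0.6462737714615456), np.float64(0.2202828958883053), 0]
bay dir 0.9948751320644781 -0.10111118434519106
-0.21 [0.5064651 0.1722888]
-0.15 [0.56615761 0.16622213]
-0.1 [0.61590137 0.16116657]
```

```bash
python3 -m crank '[[-1,0,-0.17,0,0,0,0.025],[-1,0.1,-0.17,-0.2,0,0,0.051],[-1,0.2,-0.17,-0.4,0,0,0.051],[-1,0.3,-0.17,-0.55,0,0,0.051],[-1,0.3,-0.17,-0.55,0,0,0.051]]'
python3 -m crank '[[-1,0.08,-0.008,0,0,0,0],[-1,0.16,-0.016,0,0,0,0],[-1,0.24,-0.023,0,0,0,0],[-1,0.3,-0.03,0,0,0,0],[-1,0.3,-0.03,0,0,0,0]]'
python3 -m crank '[[-1,0.08,-0.008,0,0,0,0],[-1,0.16,-0.016,0,0,0,0],[-1,0.24,-0.023,0,0,0,0],[-1,0.3,-0.03,0,0,0,0],[-1,0.3,-0.03,0,0,0,0]]'
```

```text
t: 6.25
tool_pos: [0.4748, 0.173, -0.0019]
ee_rot: [-3.139, -0.001, 3.042]
wrist_force: [-0.8, 0.3, -0.4]
finger_gap: 1.001
grip_force: 0.0
t: 6.67
tool_pos: [0.5114, 0.1708, 0.0017]
ee_rot: [3.141, 0.002, 3.043]
wrist_force: [-0.3, -0.7, 0.5]
finger_gap: 1.001
grip_force: 0.0
t: 7.08
tool_pos: [0.547, 0.1669, 0.0009]
ee_rot: [3.142, 0.001, 3.043]
wrist_force: [0.2, 0.5, -0.8]
finger_gap: 0.996
grip_force: 0.0
```

```bash
python3 -m crank '[[-1,0.08,-0.008,0,0,0,0],[-1,0.16,-0.016,0,0,0,0],[-1,0.2,-0.02,0,0,0,0],[-1,0.2,-0.02,0,0,0,0]]'
python3 -m crank '[[-1,0.06,-0.006,0,0,0,0],[-1,0.12,-0.012,0,0,0,0],[-1,0.18,-0.018,0,0,0,0],[-1,0.18,-0.018,0,0,0,0]]'
python3 - <<'E'
from h import *
for n in("side","scene"): cv2.imwrite(f"pics/{n}5.png",ctrl.grab_frame(n)["frame"])
a=cv2.imread("pics/side5.png")[215:340,225:350];b=cv2.imread("pics/scene5.png")[190:315,255:380]
cv2.imwrite("pics/c8.png",cv2.resize(np.hstack([a,b]),None,fx=3.2,fy=3.2,interpolation=cv2.INTER_CUBIC))
E
```

```text
t: 7.42
tool_pos: [0.5706, 0.1645, 0.0008]
ee_rot: [-3.142, 0.001, 3.043]
wrist_force: [-0.4, -0.9, -0.1]
finger_gap: 0.998
grip_force: 0.0
t: 7.75
tool_pos: [0.5926, 0.1624, 0.001]
ee_rot: [3.142, 0.001, 3.043]
wrist_force: [-0.1, 0.1, -0.2]
finger_gap: 1.003
grip_force: 0.0
```

View pics/c8.png

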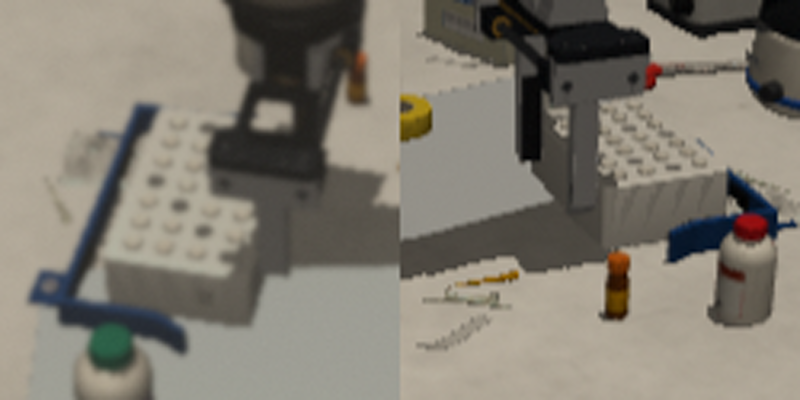

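The rack is now parallel to the stop and between the cheeks, with a gap of about 20 mm left (stop edge (145,110)-(50,290) in the side half, rack's edge from (160,110) to (105,262)). The bystanders haven't moved. I'll push on gently until the force rises.

```bash
python3 -m crank '[[-1,0.04,-0.004,0,0,0,0],[-1,0.08,-0.008,0,0,0,0],[-1,0.12,-0.012,0,0,0,0],[-1,0.12,-0.012,0,0,0,0]]'
python3 -m crank '[[-1,0.02,-0.002,0,0,0,0],[-1,0.04,-0.004,0,0,0,0],[-1,0.04,-0.004,0,0,0,0]]'
python3 -m crank '[[-1,0.015,-0.0015,0,0,0,0],[-1,0.015,-0.0015,0,0,0,0],[-1,0.015,-0.0015,0,0,0,0]]'
```

```text
t: 8.18
tool_pos: [0.6063, 0.161, 0.0009]
ee_rot: [3.142, 0.001, 3.043]
wrist_force: [-0.2, -0.5, 0.2]
finger_gap: 1.0
grip_force: 0.0
t: 8.43
tool_pos: [0.6105, 0.1606, 0.0009]
ee_rot: [-3.142, 0.0, 3.043]
wrist_force: [-0.6, -0.4, 0.6]
finger_gap: 0.998
grip_force: 0.0
t: 8.68
tool_pos: [0.6119, 0.1605, 0.0008]
ee_rot: [-3.142, 0.0, 3.043]
wrist_force: [0.0, 1.0, -1.1]
finger_gap: 0.999
grip_force: 0.0
```

```bash
for i in 1; do python3 -m crank '[[-1,0.017,-0.0017,0,0,0,0],[-1,0.017,-0.0017,0,0,0,0]]'; done
python3 -m crank '[[-1,0.017,-0.0017,0,0,0,0],[-1,0.017,-0.0017,0,0,0,0]]'
python3 -m crank '[[-1,0.017,-0.0017,0,0,0,0],[-1,0.017,-0.0017,0,0,0,0]]'
```

```text
t: 8.85
tool_pos: [0.6118, 0.1605, 0.0007]
ee_rot: [-3.141, -0.004, 3.044]
wrist_force: [-12.6, 1.3, 10.0]
finger_gap: 0.999
grip_force: 6.5
t: 9.02
tool_pos: [0.6118, 0.1605, 0.0005]
ee_rot: [-3.141, -0.008, 3.044]
wrist_force: [-26.2, 1.3, 21.0]
finger_gap: 0.997
grip_force: 12.7
t: 9.18
tool_pos: [0.6117, 0.1605, 0.0003]
ee_rot: [-3.14, -0.011, 3.044]
wrist_force: [-36.6, 1.8, 29.3]
finger_gap: 1.0
grip_force: 18.6
```

Firm contact: the force rises with no further travel. I'll back off along the push line, then up, and check the final pose numerically.

```bash
python3 -m crank '[[-1,-0.05,0.005,0,0,0,0],[-1,-0.25,0.025,0,0,0,0],[-1,-0.5,0.05,0,0,0,0],[-1,-0.8,0.08,0,0,0,0],[-1,-0.8,0.08,0,0,0,0]]'
python3 -m crank '[[-1,0,0,0.3,0,0,0],[-1,0,0,0.6,0,0,0],[-1,0,0,0.9,0,0,0],[-1,0,0,0.9,0,0,0]]'
cat > chk.py <<'E'
from h import *
# rectify side view on z=0.05 and measure hole-dark/top edge via gradient along bay axes
from scipy.optimize import minimize
b=np.load("bay.npy")
I={}
for n in("side","scene"):
    F=ctrl.grab_frame(n)["frame"];cv2.imwrite(f"pics/{n}6.png",F);I[n]=cv2.GaussianBlur(cv2.cvtColor(F,cv2.COLOR_BGR2GRAY).astype(np.float32),(0,0),.8)
t=np.linspace(-.5,.5,81)
def rect(p,o):
    lx,ly=.1+2*o,.15+2*o;c,s=np.cos(p[2]),np.sin(p[2])
    q=np.concatenate([np.c_[lx*t,0*t-ly/2],np.c_[lx*t,0*t+ly/2],np.c_[0*t-lx/2,ly*t],np.c_[0*t+lx/2,ly*t]])
    return np.c_[p[0]+c*q[:,0]-s*q[:,1],p[1]+s*q[:,0]+c*q[:,1],0*q[:,0]+.05]
def samp(n,X):
    u=proj(n,X).astype(np.float32);return cv2.remap(I[n],u[:,:1],u[:,1:],cv2.INTER_LINEAR)[:,0]
def cost(p,ns):
    return -sum((samp(n,rect(p[:3],-.004))-samp(n,rect(p[:3],.003))).clip(-20,60).mean() for n in ns)
c,s=np.cos(b[2]),np.sin(b[2]);M=np.array([[c,s],[-s,c]])
for ns in(["side"],["scene"],["side","scene"]):
    best=None
    for dx in np.arange(-.09,-.035,.005):
      for dy in(-.015,-.005,.005):
        for dyaw in (-.05,.0,.05):
          p=[*(b[:2]+M.T@[dx,dy]),b[2]+dyaw];v=cost(p,ns)
          if best is None or v<best[0]:best=(v,p)
    m=minimize(cost,best[1],args=(ns,),method="Nelder-Mead",options=dict(initial_simplex=np.array([best[1]]+[np.add(best[1],d) for d in np.diag([.006,.006,.05])])))
    print(ns,m.fun,"bay centre",M@(m.x[:2]-b[:2]),"yaw world deg",np.degrees(m.x[2]))
E
python3 chk.py
```

```text
t: 9.6
tool_pos: [0.5156, 0.1698, 0.0002]
ee_rot: [-3.141, -0.005, 3.045]
wrist_force: [0.8, 0.9, -0.4]
finger_gap: 0.997
grip_force: 0.0
t: 9.93
tool_pos: [0.5253, 0.1706, 0.1152]
ee_rot: [3.137, 0.007, 3.043]
wrist_force: [1.3, -0.4, -0.2]
finger_gap: 1.0
grip_force: 0.0
['side'] -30.719202041625977 bay centre [-0.05224126  0.00236112] yaw world deg -4.091487101017349
['scene'] -23.187854766845703 bay centre [-0.05537804 -0.00412839] yaw world deg -6.503817008129535
['side', 'scene'] -48.954010009765625 bay centre [-0.05360212  0.00145608] yaw world deg -4.976768622636546
```

Run:
```python
from h import *
b=np.load("bay.npy");c,s=np.cos(b[2]),np.sin(b[2]);M=np.array([[c,s],[-s,c]])
xs=np.arange(-.03,.03,.0005)
for im in("side0","side6","scene0","scene6"):
    n=im[:-1];F=cv2.imread(f"pics/{im}.png").astype(np.float32);bl=F[...,0]-F[...,2]
    for y in(-.06,-.03,0,.03,.06):
        X=np.array([[*(b[:2]+M.T@[x,y]),.025] for x in xs]);u=proj(n,X).astype(np.float32)
        v=cv2.remap(bl,u[:,:1],u[:,1:],cv2.INTER_LINEAR)[:,0];k=v>max(v.max()*.5,8)
        print(im,y,"blue from",(xs[k].min()*1e3,xs[k].max()*1e3) if k.any() else None,v.max().round())
```

```text
side0 -0.06 blue from (np.float64(2.7755575615628914e-14), np.float64(5.500000000000033)) 25.0
side0 -0.03 blue from (np.float64(2.7755575615628914e-14), np.float64(4.500000000000032)) 24.0
side0 0 blue from (np.float64(-0.4999999999999727), np.float64(4.500000000000032)) 24.0
side0 0.03 blue from (np.float64(-0.9999999999999731), np.float64(4.500000000000032)) 25.0
side0 0.06 blue from (np.float64(-0.4999999999999727), np.float64(4.000000000000031)) 23.0
side6 -0.06 blue from None -6.0
side6 -0.03 blue from None -19.0
side6 0 blue from None -18.0
side6 0.03 blue from None -19.0
side6 0.06 blue from None 4.0
scene0 -0.06 blue from (np.float64(-4.499999999999976), np.float64(1.500000000000029)) 54.0
scene0 -0.03 blue from (np.float64(-4.999999999999977), np.float64(1.0000000000000286)) 60.0
scene0 0 blue from (np.float64(-4.999999999999977), np.float64(2.0000000000000293)) 63.0
scene0 0.03 blue from (np.float64(-4.999999999999977), np.float64(2.50000000000003)) 53.0
scene0 0.06 blue from (np.float64(-30.0), np.float64(1.0000000000000286)) 43.0
scene6 -0.06 blue from None -4.0
scene6 -0.03 blue from None -18.0
scene6 0 blue from None -21.0
scene6 0.03 blue from None -19.0
scene6 0.06 blue from None -19.0
```

```bash
python3 -m crank '[[-1,0,0,0.2,0,0,0],[-1,0,0,0.2,0,0,0],[-1,0,0,0.2,0,0,0],[-1,0,0,0.2,0,0,0]]' && python3 -c "
from cell import ctrl
print(ctrl.sign_off())"
```

```text
t: 10.37
tool_pos: [0.5214, 0.1693, 0.1317]
ee_rot: [-3.141, -0.001, 3.044]
wrist_force: [-0.4, -0.0, -0.6]
finger_gap: 1.003
grip_force: 0.0
the job is handed in; nothing more can be done
None
```

The rack is tipped onto its base with the holes up and pushed against the back stop (firm contact, image fit within a few mm), the arm is clear, and the job was handed in at about 10.4 s; no verdict came back.

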